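# Lay out a handrail post kit on the kitting board

### The arm

A 6-joint arm with a two-finger parallel gripper is mounted at the origin on the work surface. World frame = base frame: x ahead of the robot, y to its left, z up, the work surface at z = 0. Lengths are in m, angles in degrees, forces in N, time in s.
With the tool pointing down it reaches from about 0.375 to 0.9 m from the base axis. Payload 3.1 kg.
Tool frame: the origin (TCP) lies at the very end of the fingers, on their centre line; the grasp point (between the pads) lies 19 mm behind it; z points along the fingers, y is the line along which they close (so a half turn about z gives the same grasp; the last joint's range is limited). The gripper opens to 87 mm and grips with 3 to 60 N. Pads are 19 mm wide; open, the fingers measure 117 mm over their backs; the gripper's body (75 mm by 190 mm) begins 51 mm behind the grasp point.
Start: joints at [62.596, 30.224, 82.088, -0, 67.689, -10.227], TCP at [0.185, 0.597, 0.223] pointing down, gripper open.
Joint ranges: [-176.69, 176.69], [-43.24, 126.21], [12.49, 139.97], [-82, 262], [0, 151.66], [-163.58, 163.58]. Speed limits (degrees/s): [159.86, 159.86, 180, 180, 180, 180].

### API

Orientations are given as a 3x3 rotation matrix whose columns are the frame's x, y, z axes.
In Python, from rig import bot, imaging gives the robot as it stands.
- The arm moves only by the tool drive_tool, never from a script. Its argument "deltas" is text: rows parted by semicolons, each of 5 numbers parted by spaces: the finger opening in mm, from 0 to 87, then the shift along the world's x, y, z in mm, then the turn about the world's z in rad. In form: jaw dx dy dz twist; .... A call has 1 to 12 rows; each row is the pose to reach, as a shift and turn from the pose commanded when the call began; what a row does not reach only later rows make up. A row lasts 1/10 s, in which the tool goes at most 50 mm and 8.59 degrees, less where a joint would pass 70% of its speed; a pose out of reach is approached as far as the arm can. A call with a gripper value outside its range is refused whole. The fingers move at their own pace and stop on an object; the grip force is fixed at half the most. Time passes only in rows, so rows that repeat a pose let the fingers close. It gives the time, the measured TCP pose, the force, the opening and the grip force at its end, in the units of the state.
- bot.read_state(): the state, without advancing time (a new reading comes with each control period).
- imaging.capture(name): name is "side" or "top" or "wrist"; returns the picture (400x640x3 uint8, red, green, blue); there is no depth.
- imaging.camera_model(name): a dict with "fx", "fy", "cx", "cy" (pixels), "T" (4x4, takes a point from camera to world coordinates). Camera axes: x right, y down, z forward; pixel columns grow to the right and rows downward; lengths in m; the calibration is good to about 2 mm. A picture is of the moment at which its call begins: read the wrist's pose just before it. camera_model takes no time and is no camera call; for the wrist camera it gives the pose at the moment of the call.
- bot.hand_in(): hands the job in; it is judged then, once.
The state is a dict: "time_s": time; "joint_positions": joint angles; "qvel": joint speeds; "tau": joint torques, N m; "position": TCP position; "tcp_rot": TCP orientation; "force": force on the tool from outside, world axes, zero at the start; "moment": the same for the moment, N m; "opening": opening from 0.0 (shut) to 1.0 (fully open); "grasp_force": force on a finger pad.
Only numpy, scipy, OpenCV 4.12 (cv2) and the standard library are available. Lean on these libraries where they do the work, as an engineer would, in place of code of your own. Each camera call takes 0.05 s, during which the arm holds its last target. There are 200 camera calls.

### The job

Lay out the handrail post kit on the plywood kitting board in the order it goes up the post: the steel packer flat in the fenced corner and pushed home against both fences, the black pad squared up on top of it against the same two fences, and the oblong base flange standing on the pad, socket up and flush with the stack. In line with the flange's socket along the long fence, lay the elbow flat near the board's open end with one leg pointing at the flange, and lay the tee flat midway between flange and elbow with its run along that line; the elbow's other leg and the tee's branch both point straight away from the long fence. Leave the round flange and the upright straight coupling where they are, and let go of everything.

Things in the scene. Friction and masses are not known exactly. Their poses are not given: they have to be found in the camera images.
- board: Fixed plywood board 130 (x) x 336 (y) x 9 mm, top 9 mm above the bench. Two aluminium fences, 5 mm thick, tops 25 mm above the bench (16 mm above the plywood), meet in one corner: the long fence along the +x edge, inner face at x +60 mm; the short one along the +y edge, inner face at y +163 mm. The -x side and the -y end (y -168 mm, the open end) are bare. Origin: centre of underside, z up.
- packer: Loose plate of bare bright steel, smooth, two 12 mm bolt holes: 64 (x) x 110 (y) x 10 mm, 0.46 kg. Origin: centre of underside, z up. Home in the corner, on the board: origin at board x +28, y +108, z +9 mm, its length along the long fence (a half turn is the same).
- pad: Loose stiff black rubber pad, finely ribbed top, two 12 mm bolt holes: 64 (x) x 110 (y) x 12 mm, 0.09 kg. Origin: centre of underside, z up. Its place is on the packer: board x +28, y +108, z +19 mm (a half turn is the same).
- flange: Loose oblong base flange, grey cast metal: plate 64 (x) x 110 (y) x 8 mm, two bolt holes; in its middle an upright round socket, 36 mm outside diameter, from 8 to 50 mm above the underside. 0.42 kg. Origin: centre of underside, z up. Its place is on the pad: board x +28, y +108, z +31 mm (a half turn is the same).
- tee: Loose grey cast tee lying flat: sleeves of 34 mm outside diameter, axes 17 mm above the underside. Run 72 mm long, along y at x +36 mm; branch along -x, ending at x -20 mm. Origin: underside, under the middle of the branch's free part, where it can be gripped across (along y); z up. 0.33 kg. In place its axes point as the board's do, origin at board x -8, z +9 mm.
- elbow: Loose grey cast elbow lying flat: an L of two equal legs, 34 mm outside diameter, axes 17 mm above the underside, crossing at x +36, y 0. One leg runs to x -20 mm, the other to y +56 mm. Origin: underside, under the -x leg, which can be gripped across there (along y); z up. 0.3 kg. In place its axes point as the board's do, origin at board x -8, y about -120, z +9 mm.
- round_flange: Loose round flange, grey cast metal: disc 82 mm in diameter, 8 mm thick, with a stub socket of 36 mm diameter, 38 mm high overall. Origin: centre of underside. Not part of the kit: leave it where it is.
- coupling: Loose straight coupling, a plain grey metal tube standing upright, 36 mm diameter, 74 mm high. Origin: centre of underside. Not part of the kit: leave it where it is.
Mind the look-alikes: they are no part of the job. Leave any orange or turquoise look-alike of the tee alone.

How it is judged (in metres and radians):
At the end, for the whole second after the job is handed in: Packer and pad stacked in the corner, each within 4 mm of both fences, 0.06 rad; flange upright on them within 8 mm, 0.1 rad; elbow 13 to 73 mm from the open end; tee midway; both flat, in line within 15 mm, 0.2 rad, the right way round; all at rest (x of packer in the frame of board between 0.024 and 0.031 m and y of packer in the frame of board between 0.104 and 0.111 m and z of packer in the frame of board between 0.006 and 0.012 m and angle between the y axis of each of packer, pad and the y axis of board, either way round below 0.06 rad and x of pad in the frame of board between 0.024 and 0.031 m and y of pad in the frame of board between 0.104 and 0.111 m and z of pad in the frame of board between 0.016 and 0.022 m and x of flange in the frame of board between 0.02 and 0.036 m and y of flange in the frame of board between 0.1 and 0.116 m and z of flange in the frame of board between 0.028 and 0.034 m and angle between the y axis of flange and the y axis of board, either way round below 0.1 rad and angle between flange's own z axis and vertical below 0.06 rad and x of elbow in the frame of board between -0.023 and 0.007 m and y of elbow in the frame of board between -0.155 and -0.095 m and z of elbow in the frame of board between 0.006 and 0.013 m and angle between the y axis of each of elbow, tee and the y axis of board, either way round below 0.2 rad and y of flange in the frame of elbow between 0.15 and 0.32 m and x of tee in the frame of board between -0.023 and 0.007 m and z of tee in the frame of board between 0.006 and 0.013 m and y of flange in the frame of tee between 0.086 and 0.149 m and y of elbow in the frame of tee between -0.149 and -0.086 m and angle between each of elbow, tee's own z axis and vertical below 0.15 rad and linear speed of each of packer, pad, flange, tee, elbow below 0.02 m/s); the robot touches nothing.
It fails at once if the round flange or the coupling is moved by more than 30 mm (distance of any of round_flange, coupling from where it was at the start of the episode above 0.03 m).
It also fails if it takes over 144 s, if anything falls off the work surface, if the arm or the gripper's body presses on something with over 40 N, if the wrist force passes 120 N, or if a joint passes its speed limit or range.

## Working session

There is one attempt and no reset: what is moved stays moved. The work goes in short steps, Python scripts to look and compute and a tool call to move; the robot and the scene stay as the last step left them, time stands still between calls to the robot, and variables do not carry over. Pictures are saved under pics/ and viewed, at most 14 in all, crops included, and the job is handed in when it is done.

Besides the shell and the picture viewer there is one more tool, called after "Request:" in YAML: its name, and indented under it one key for each argument. drive_tool: Moves the arm, as the interface text tells. Its arguments: {"type":"object","properties":{"deltas":{"type":"string"}},"required":["deltas"]}

```bash
mkdir -p pics; ls; python3 - <<'E'
from rig import bot, imaging
import cv2
for n in ("top","side"):
    im=imaging.capture(n); cv2.imwrite(f"pics/{n}0.png",im[:,:,::-1])
    m=imaging.camera_model(n); print(n,m["fx"],m["cx"],m["cy"],m["T"])
s=bot.read_state(); print(s["time_s"],s["position"],s["tcp_rot"])
print(imaging.camera_model("wrist"))
E
```

```text
pics
top 448.1802306898255 322.7611799188967 194.09932584138983 [[ 0.02940531 -0.98572488  0.16577634  0.32350877]
 [-0.99914903 -0.03378482 -0.02365994  0.01584547]
 [ 0.02892292 -0.16493954 -0.98587951  1.12108318]
 [ 0.          0.          0.          1.        ]]
side 451.9591166274208 316.9644056032782 202.9459437724399 [[ 0.70359354 -0.41917402  0.57380246 -0.13748213]
 [-0.71048082 -0.40001654  0.57896785 -0.65548537]
 [-0.0131578  -0.81503369 -0.57926415  0.71653979]
 [ 0.          0.          0.          1.        ]]
0.1 [0.18426815 0.59653971 0.2216835 ] [[-9.55393838e-01  2.95333492e-01 -8.62212760e-04]
 [ 2.95334582e-01  9.55392343e-01 -1.71948771e-03]
 [ 3.15929159e-04 -1.89742921e-03 -9.99998150e-01]]
{'fx': 342.59751464032564, 'fy': 342.59751464032564, 'cx': 314.9150282592931, 'cy': 198.09404447019043, 'T': array([[ 2.96488480e-01,  9.12055748e-01,  2.83282358e-01,
         1.05844766e-01],
       [ 9.55035915e-01, -2.82837198e-01, -8.89354876e-02,
         6.22294917e-01],
       [-9.91334337e-04,  2.96913173e-01, -9.54903966e-01,
         3.82222273e-01],
       [ 0.00000000e+00,  0.00000000e+00,  0.00000000e+00,
         1.00000000e+00]])}
```

View pics/top0.png

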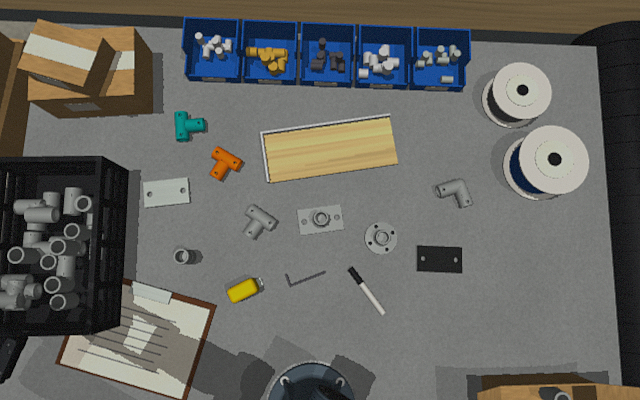

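View pics/side0.png

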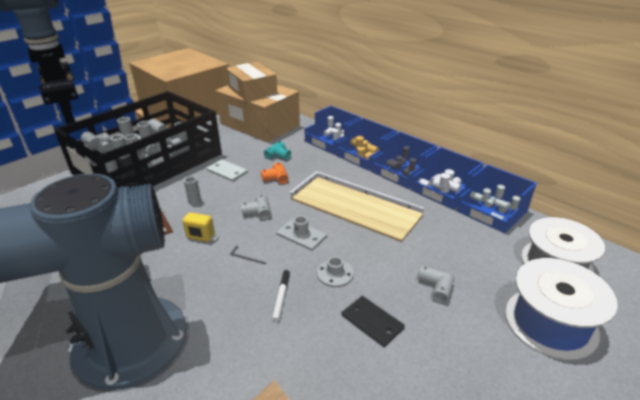

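The top view shows the board at about (330,148) with its long fence on top and its short fence on the left. The rest, as (column,row): packer (166,192), tee (258,222), flange (320,219), round flange (380,237), coupling (183,256), elbow (455,193), pad (440,259). The side view agrees, and the orange and turquoise tees sit at upper left.

```bash
cat > h.py <<'E'
import numpy as np, cv2
from rig import bot, imaging
def rays(m,uv,z):
    uv=np.atleast_2d(uv).astype(float); T=m["T"]
    d=np.c_[(uv[:,0]-m["cx"])/m["fx"],(uv[:,1]-m["cy"])/m["fy"],np.ones(len(uv))]@T[:3,:3].T
    o=T[:3,3]; return (o+d*((z-o[2])/d[:,2])[:,None])[:,:2]
def proj(m,p):
    p=np.atleast_2d(p); c=(p-m["T"][:3,3])@m["T"][:3,:3]
    return np.c_[c[:,0]/c[:,2]*m["fx"]+m["cx"],c[:,1]/c[:,2]*m["fy"]+m["cy"]]
def blob(mask,near,box=None):
    k=mask.astype(np.uint8)
    if box: 
        q=np.zeros_like(k); q[box[1]:box[3],box[0]:box[2]]=1; k=k*q
    cs,_=cv2.findContours(k,cv2.RETR_EXTERNAL,cv2.CHAIN_APPROX_NONE)
    cs=[c for c in cs if cv2.contourArea(c)>60]
    return min(cs,key=lambda c:abs(cv2.pointPolygonTest(c,near,True)) if cv2.pointPolygonTest(c,near,True)<0 else 0)[:,0,:]
def rect(m,c,z):
    (x,y),(w,h),a=cv2.minAreaRect((rays(m,c,z)*1000).astype(np.float32))
    if w<h: w,h,a=h,w,a+90
    return np.round([x,y,w,h,(a+90)%180-90],1)   # centre mm, long, short, angle of long side
E
python3 - <<'E'
from h import *
im=imaging.capture("top"); m=imaging.camera_model("top")
hsv=cv2.cvtColor(im,cv2.COLOR_RGB2HSV); H,S,V=[hsv[:,:,i].astype(int) for i in range(3)]
for p in [(166,180),(440,250),(340,215),(258,222),(460,186),(330,150),(230,200)]: print(p,hsv[p[1],p[0]])
wood=(S>60)&(H<35)&(V>100)
print("board",rect(m,blob(wood,(330,150),(250,100,410,200)),.009))
dark=V<75
print("pad",rect(m,blob(dark,(440,259),(400,235,480,285)),.012))
br=(V>150)
print("packer",rect(m,blob(br,(166,180),(135,165,200,220)),.010))
for t in (135,145,155):
    g=(V>t)
    print(t,"flange",rect(m,blob(g,(320,219),(290,195,350,245)),.008), "tee",rect(m,blob(g,(258,222),(235,195,285,245)),.017),"elbow",rect(m,blob(g,(460,186),(425,165,480,215)),.017))
for n,p in dict(coup=(183,256),rf=(380,237)).items(): print(n,rays(m,p,.04))
cv2.imwrite("pics/c.png",cv2.resize(im[160:280,130:490,::-1],None,fx=2.2,fy=2.2,interpolation=cv2.INTER_CUBIC))
E
```

```text
(166, 180) [ 51  10 173]
(440, 250) [20 23 33]
(340, 215) [ 50  10 156]
(258, 222) [ 70   5 149]
(460, 186) [ 60   6 132]
(330, 150) [ 22 106 193]
(230, 200) [ 50   6 122]
board [628.4 -26.4 330.7 127.7 -79.3]
pad [ 358.2 -302.5  109.9   63.4   89.1]
packer [502.6 380.9 109.4  63.9 -81.4]
135 flange [447.4  -6.2 109.2  64.2 -79.9] tee [443.7 137.2  59.5  13.6  54.7] elbow [ 516.7 -343.8   61.6   59.6  -70.9]Traceback (most recent call last):
  File "<stdin>", line 13, in <module>
  File "h.py", line 16, in blob
    return min(cs,key=lambda c:abs(cv2.pointPolygonTest(c,near,True)) if cv2.pointPolygonTest(c,near,True)<0 else 0)[:,0,:]
           ~~~^^^^^^^^^^^^^^^^^^^^^^^^^^^^^^^^^^^^^^^^^^^^^^^^^^^^^^^^^^^^^^^^^^^^^^^^^^^^^^^^^^^^^^^^^^^^^^^^^^^^^^
ValueError: min() iterable argument is empty
```

Request:
drive_tool:
  deltas: "87 160 -108 0 -0.56; 87 319 -216 0 -1.12; 87 319 -216 0 -1.12; 87 319 -216 0 -1.12; 87 319 -216 0 -1.12; 87 319 -216 0 -1.12; 87 319 -216 0 -1.12; 87 319 -216 0 -1.12; 87 319 -216 0 -1.12; 87 319 -216 0 -1.12; 87 319 -216 0 -1.12"

```text
time_s: 1.25
position: [0.5022, 0.3815, 0.2222]
tcp_rot: [[-0.152, 0.988, -0.002], [0.988, 0.152, -0.0], [-0.0, -0.002, -1.0]]
force: [-0.2, 0.5, 0.2]
opening: 1.004
grasp_force: 0.0
```

```bash
python3 - <<'E'
from h import *
s=bot.read_state(); print(s["time_s"],s["position"],np.degrees(np.arctan2(s["tcp_rot"][1][1],s["tcp_rot"][0][1])))
m=imaging.camera_model("wrist"); im=imaging.capture("wrist"); cv2.imwrite("pics/w1.png",im[:,:,::-1])
im=imaging.capture("top"); np.save("top1.npy",im); cv2.imwrite("pics/c.png",cv2.resize(im[100:280,130:490,::-1],None,fx=2.2,fy=2.2,interpolation=cv2.INTER_CUBIC))
hsv=cv2.cvtColor(im,cv2.COLOR_RGB2HSV); print(hsv[213:236:2,240:280:2,2]); 
E
```

```text
1.25 [0.50220112 0.38153666 0.22216296] 8.7240080104744
[[ 82  83  68 130 132 143 138 153 152 146 138 129 111  77 103 137 135 128
  132 126]
 [ 85  81  74  56 105 128 138 147 154 150 148 140 130 117  97  65 112 130
  131 128]
 [ 81  82  86  87  71  93 121 134 144 151 154 147 143 134 124 109  75 101
  131 126]
 [ 81  79  84  79  86  64  92 122 120 141 151 156 153 148 137 133 116  87
  100 127]
 [ 92  85  84  87  81  58 123 141 152 123 134 145 160 155 141  99 132 128
   73  70]
 [ 84  81  85  79  62  65 138 146 158 153 129 133 144 156 129  97 146 106
   70  93]
 [ 85  83  87  66  66  73 152 159 154 145 128 106 127 138 138 165 145  78
   78 133]
 [ 79  83  76  67  76  82 156 158 144 129 112  75  91 117 137 154  87  73
  117 129]
 [ 81  86  62  79  86  93  85 152 135 117  86  78 131 100 109  83  70 106
  131 127]
 [ 81  61  73  83  83  75  96 131 123  96  72  73 134 133 118 105 128 135
  130 127]
 [ 85  77  72  91  86  68  96 110 108  67  78 130 131 128 133 134 129 132
  127 126]
 [ 81  80  80  87 100  91  87  82  77  69 132 129 126 124 134 134 123 126
  125 124]]
```

View pics/w1.png

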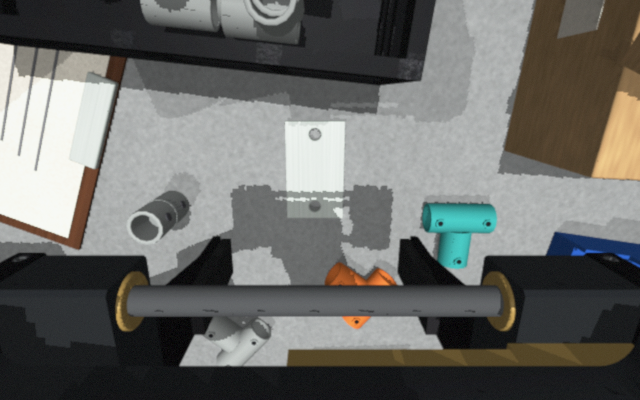

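View pics/c.png

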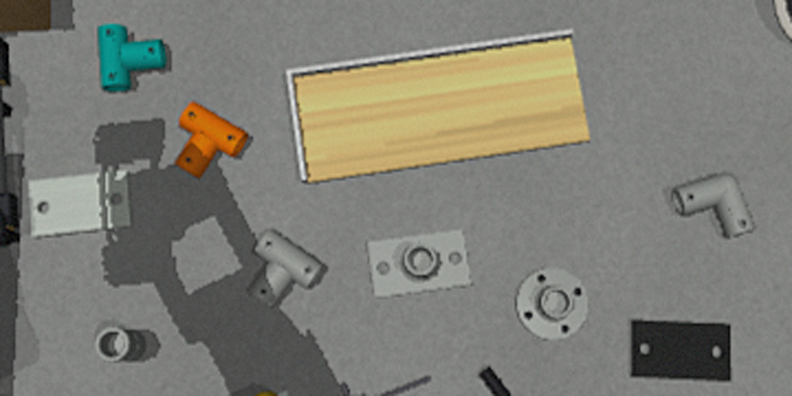

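The wrist view shows the packer at (285–345, 122–218), square to the gripper. In the top crop the board wood is a clear quadrilateral. The tee's run goes from upper-left to lower-right with its branch pointing lower-left, and the elbow opens lower-left.

```bash
python3 - <<'E'
from h import *
m=imaging.camera_model("wrist"); im=imaging.capture("wrist")
g=im.min(2).astype(int)
pts=rays(m,[(285,122),(345,122),(345,218),(285,218)],.010)*1000; print("packer corners",pts.round(1).tolist(), pts.mean(0))
print("right-size?",np.linalg.norm(pts[0]-pts[1]),np.linalg.norm(pts[1]-pts[2]))
k=(g>185); print(rect(m,blob(k,(300,160),(270,110,360,200)),.010))
# board from top: quads of wood by edge line fits
im=np.load("top1.npy"); m=imaging.camera_model("top")
hsv=cv2.cvtColor(im,cv2.COLOR_RGB2HSV); H,S,V=[hsv[:,:,i].astype(int) for i in range(3)]
c=blob((S>50)&(H<35)&(V>90),(330,150),(250,100,410,200))
P=rays(m,c,.009)*1000
(x,y),_,_=cv2.minAreaRect(P.astype(np.float32))
a=np.radians(8.5)
for it in range(3):
    ex=np.array([np.cos(a),np.sin(a)]); ey=np.array([-ex[1],ex[0]]); L=np.c_[(P-[x,y])@ex,(P-[x,y])@ey]
    out={}
    lo=L.min(0);hi=L.max(0)
    for nm,ax,v in (("-x",0,lo[0]),("+x",0,hi[0]),("-y",1,lo[1]),("+y",1,hi[1])):
        q=L[(abs(L[:,ax]-v)<14)&(L[:,1-ax]>lo[1-ax]+15)&(L[:,1-ax]<hi[1-ax]-15)]
        vx,vy,x0,y0=cv2.fitLine(q.astype(np.float32),cv2.DIST_HUBER,0,.01,.01).ravel()
        s=(vy/vx if ax==1 else -vx/vy); out[nm]=(np.median(q[:,ax]),np.degrees(np.arctan(s)))
    print({k:np.round(v,2) for k,v in out.items()}, np.degrees(a))
    a+=np.radians(out["-x"][1])
print("centre ref",x,y,"ex",ex)
E
```

```text
packer corners [[462.5, 429.2], [525.8, 438.9], [545.1, 331.4], [476.3, 320.9]] [502.40254393 380.09849677]
right-size? 63.97737205689928 109.15555396234426
[499.3 396.1  76.5  65.8 -81.3]
{'-x': array([-62.59,   2.23]), '+x': array([62.45,  2.25]), '-y': array([-164.08,    2.23]), '+y': array([164.58,   2.33])} 8.5
{'-x': array([-6.245e+01, -4.000e-02]), '+x': array([6.236e+01, 1.000e-02]), '-y': array([-164.1 ,   -0.19]), '+y': array([1.644e+02, 3.000e-02])} 10.730586744000075
{'-x': array([-62.47,   0.  ]), '+x': array([6.243e+01, 4.000e-02]), '-y': array([-1.6413e+02, -8.0000e-02]), '+y': array([1.644e+02, 6.000e-02])} 10.691780117096148
centre ref 628.2600708007812 -26.645538330078125 ex [0.98263942 0.18552564]
```

Request:
drive_tool:
  deltas: "87 0 -1 -50 0; 87 0 -1 -100 0; 87 0 -1 -150 0; 87 0 -1 -185 0; 87 0 -1 -205 0; 87 0 -1 -219 0; 87 0 -1 -219 0; 50 0 -1 -219 0; 50 0 -1 -219 0; 50 0 -1 -219 0; 50 0 -1 -219 0; 50 0 -1 -219 0"

```text
time_s: 2.6
position: [0.5021, 0.38, 0.0043]
tcp_rot: [[-0.15, 0.989, -0.003], [0.989, 0.15, -0.0], [-0.0, -0.003, -1.0]]
force: [-4.6, 0.9, 5.2]
opening: 0.73
grasp_force: 30.0
```

Request:
drive_tool:
  deltas: "50 0 0 50 0; 50 0 0 100 0; 50 19 -50 100 0; 50 38 -95 100 0; 50 57 -140 100 0; 50 76 -185 100 0.01; 50 95 -230 100 0.02; 50 110 -275 80 0.036; 50 114 -301 60 0.036; 50 114 -301 40 0.036; 50 114 -301 40 0.036; 50 114 -301 40 0.036"

```text
time_s: 3.8
position: [0.6167, 0.0792, 0.0427]
tcp_rot: [[-0.186, 0.983, -0.002], [0.983, 0.186, 0.0], [0.001, -0.002, -1.0]]
force: [-0.2, 0.5, -4.7]
opening: 0.729
grasp_force: 30.0
```

```bash
python3 - <<'E'
from h import *
im=imaging.capture("wrist"); m=imaging.camera_model("wrist"); cv2.imwrite("pics/w2.png",im[:,:,::-1]); print(m["T"].round(4).tolist())
E
```

```text
[[0.9826, 0.1765, 0.057, 0.6016], [0.1855, -0.9389, -0.29, 0.1611], [0.0023, 0.2955, -0.9553, 0.2042], [0.0, 0.0, 0.0, 1.0]]
```

View pics/w2.png

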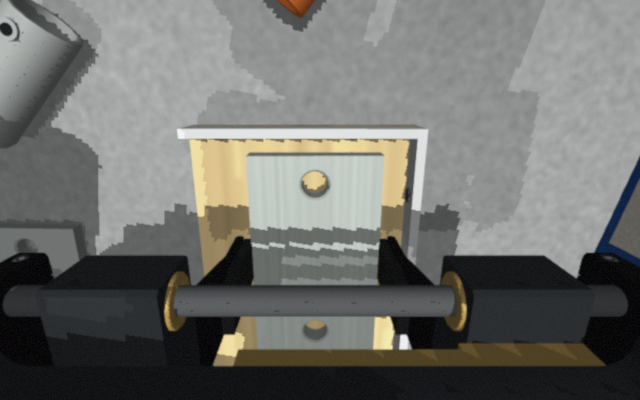

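The fence tops show clearly: the short fence's top face spans rows 127–138 and the long fence's inner top edge is near column 414. The packer's top edge is at row 155, columns 248–383.

```bash
cat >> h.py <<'E'
B=np.array([630.2,-23.6]); EX=np.array([.9826,.1855]); EY=np.array([-.1855,.9826])
def bd(m,uv,z): # board coords, mm
    d=rays(m,uv,z)*1000-B; return np.c_[d@EX,d@EY].round(1)
E
python3 - <<'E'
from h import *
im=imaging.capture("wrist"); m=imaging.camera_model("wrist")
g=im.astype(int)
print("row 170 x400-432",g[170,400:432].min(1)); print("col300",g[120:162,300].min(1)); print("r170 pk",g[170,240:256].min(1),g[170,376:392].min(1))
print("fence x inner/outer",bd(m,[(414,150),(414,190),(427,150)],.025)); print("fence y outer/inner",bd(m,[(250,128),(250,138),(350,128),(350,138)],.025))
print("packer",bd(m,[(248,155),(383,155),(248,190),(383,190)],.0484))
E
```

```text
row 170 x400-432 [144 145 141 114  83  79  80  80  77  79  79  90 158 207 222 223 222 222
 223 224 222 202 168 147 149 148 150 149 147 146 144 141]
col300 [142 142 141 139 125  98 100 113 134 187 224 228 227 227 227 227 227 225
 196 128 117 126 134 137 137 136 137 136 137 139 135 132 115 100 100 124
 166 191 194 196 196 196]
r170 pk [154 152 150 150 150 152 178 193 194 196 196 196 196 197 197 199] [192 193 193 192 195 194 194 174 152 145 143 141 141 140 141 140]
fence x inner/outer [[ 59.3 157.8]
 [ 61.2 135.9]
 [ 66.2 157.8]]
fence y outer/inner [[-26.4 169.2]
 [-26.7 164.1]
 [ 25.2 169.2]
 [ 25.4 164.1]]
packer [[-23.7 159.3]
 [ 38.4 159.3]
 [-24.7 142.6]
 [ 39.4 142.6]]
```

Request:
drive_tool:
  deltas: "50 -3 -1 -10 0; 50 -3 -1 -20 0; 50 -3 -1 -26 0; 50 -3 -1 -29 0; 50 -3 -1 -29 0; 70 -3 -1 -29 0; 70 -3 -1 -29 0; 70 -3 -1 -29 0; 70 -3 -1 10 0; 70 -3 -1 50 0; 70 -3 -1 50 0"

```text
time_s: 5.0
position: [0.6193, 0.078, 0.0997]
tcp_rot: [[-0.186, 0.982, 0.013], [0.983, 0.186, -0.001], [-0.003, 0.013, -1.0]]
force: [0.6, 0.3, 0.2]
opening: 0.809
grasp_force: 0.0
```

Request:
drive_tool:
  deltas: "0 -28 -4 0 0; 0 -56 -8 0 0; 0 -56 -8 0 0; 0 -56 -8 0 0; 0 -56 -8 0 0; 0 -56 -8 -40 0; 0 -56 -8 -70 0; 0 -56 -8 -81 0; 0 -56 -8 -81 0; 0 -56 -8 -81 0"

```text
time_s: 6.0
position: [0.5596, 0.0701, 0.0129]
tcp_rot: [[-0.186, 0.983, 0.001], [0.983, 0.186, -0.0], [-0.0, 0.001, -1.0]]
force: [-0.3, 0.1, -0.2]
opening: 0.031
grasp_force: 0.0
```

```bash
python3 - <<'E'
from h import *
s=bot.read_state(); print(s["position"],s["opening"],s["force"])
im=imaging.capture("wrist"); m=imaging.camera_model("wrist"); cv2.imwrite("pics/w3.png",im[:,:,::-1]); print(m["T"].round(4).tolist())
E
```

```text
[0.55962248 0.07009987 0.0128857 ] 0.03055915646854543 [-0.34044902  0.09897105 -0.151056  ]
[[0.9828, 0.1754, 0.0583, 0.5435], [0.1848, -0.939, -0.2902, 0.1516], [0.0038, 0.2959, -0.9552, 0.1737], [0.0, 0.0, 0.0, 1.0]]
```

View pics/w3.png

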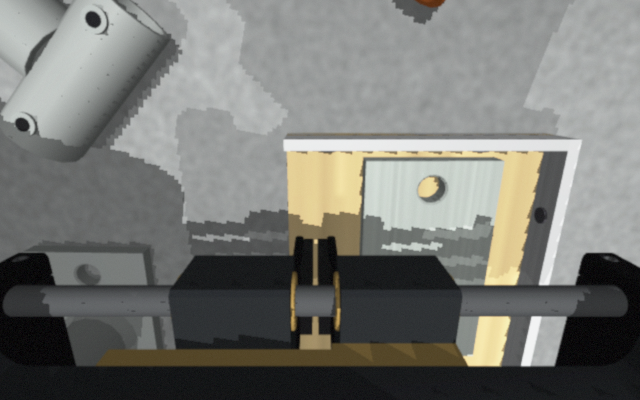

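Request:
drive_tool:
  deltas: "0 4 0.7 0 0; 0 8 1.5 0 0; 0 12 2.2 0 0; 0 16 3 0 0; 0 20 3.7 0 0; 0 23 4.3 0 0; 0 26 4.9 0 0; 0 29 5.4 0 0; 0 31 5.8 0 0; 0 33 6.2 0 0; 0 34 6.4 0 0; 0 34 6.4 0 0"

```text
time_s: 7.25
position: [0.5933, 0.0766, 0.0123]
tcp_rot: [[-0.186, 0.983, 0.001], [0.983, 0.186, 0.0], [-0.0, 0.001, -1.0]]
force: [-1.3, 0.7, -0.7]
opening: 0.006
grasp_force: 0.8
```

Request:
drive_tool:
  deltas: "0 1 0.2 0 0; 0 2 0.4 0 0; 0 3 0.6 0 0; 0 4 0.7 0 0; 0 4 0.7 0 0"

```text
time_s: 7.75
position: [0.5969, 0.0772, 0.0125]
tcp_rot: [[-0.186, 0.983, 0.001], [0.983, 0.186, 0.0], [-0.0, 0.001, -1.0]]
force: [-1.9, -0.4, -0.6]
opening: 0.006
grasp_force: 0.9
```

```bash
python3 - <<'E'
from h import *
im=imaging.capture("wrist"); m=imaging.camera_model("wrist"); cv2.imwrite("pics/w4.png",im[:,:,::-1])
g=im.astype(int).min(2)
for r in (175,195): print(r,g[r,395:480].tolist())
E
```

```text
175 [192, 190, 190, 190, 184, 179, 179, 174, 171, 174, 175, 177, 184, 189, 190, 192, 194, 193, 192, 192, 194, 195, 192, 190, 190, 190, 193, 193, 194, 197, 198, 197, 197, 193, 192, 194, 192, 195, 197, 195, 194, 193, 192, 188, 190, 192, 195, 197, 200, 198, 197, 193, 192, 193, 193, 195, 196, 193, 191, 192, 192, 194, 195, 194, 193, 193, 189, 188, 187, 188, 188, 189, 191, 193, 191, 187, 169, 124, 84, 79, 78, 80, 94, 168, 213]
195 [157, 156, 157, 155, 155, 154, 155, 154, 145, 125, 103, 89, 77, 76, 75, 74, 76, 83, 106, 145, 158, 164, 179, 190, 190, 192, 193, 195, 195, 197, 194, 192, 191, 192, 191, 194, 193, 194, 194, 190, 190, 189, 191, 194, 196, 199, 199, 199, 195, 192, 192, 195, 193, 197, 193, 192, 193, 192, 193, 196, 195, 195, 193, 191, 188, 188, 187, 189, 191, 192, 190, 190, 188, 180, 138, 89, 77, 76, 78, 90, 159, 207, 221, 220, 222]
```

View pics/w4.png

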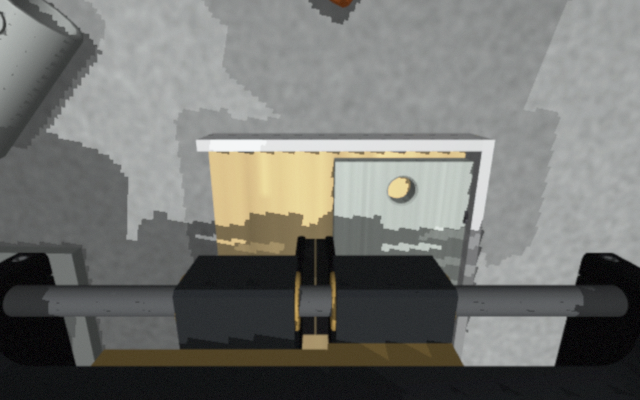

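```bash
sed -i 's/B=np.array(\[630.2,-23.6\])/B=np.array([630.0,-22.6])/' h.py; python3 - <<'E'
from h import *
m=imaging.camera_model("wrist")
print("pk right",bd(m,[(471.5,175),(468.8,195),(334,195),(334,165)],.019),"fence",bd(m,[(477.7,175),(474.7,195)],.025),"pk top",bd(m,[(400,159)],.019),"fence y",bd(m,[(400,150.5)],.025))
E
```

```text
pk right [[ 58.2 150.6]
 [ 58.2 140.9]
 [ -5.2 141. ]
 [ -5.4 155.4]] fence [[ 58.1 152. ]
 [ 58.  142.7]] pk top [[ 24.6 158.1]] fence y [[ 22.8 163. ]]
```

Request:
drive_tool:
  deltas: "0 1 0.2 0 0; 0 2 0.4 0 0; 0 2 0.4 0 0; 0 2 0.4 0 0"

```text
time_s: 8.2
position: [0.5969, 0.0772, 0.0126]
tcp_rot: [[-0.186, 0.982, -0.003], [0.982, 0.186, -0.001], [0.0, -0.004, -1.0]]
force: [-5.6, -1.8, 1.6]
opening: 0.004
grasp_force: 2.7
```

Request:
drive_tool:
  deltas: "0 -8 -1.5 0 0; 0 -8 -1.5 35 0; 0 -8 -1.5 60 0; 0 22 -30 60 0; 0 52 -61 60 0; 0 52 -61 60 0; 0 52 -61 30 0; 0 52 -61 10 0; 0 52 -61 0 0; 0 52 -61 0 0; 0 52 -61 0 0"

```text
time_s: 9.3
position: [0.6509, 0.0165, 0.0128]
tcp_rot: [[-0.186, 0.983, 0.001], [0.983, 0.186, -0.0], [-0.0, 0.001, -1.0]]
force: [0.3, -2.2, -1.2]
opening: 0.005
grasp_force: 1.0
```

Request:
drive_tool:
  deltas: "0 -0.5 2.5 0 0; 0 -0.9 5 0 0; 0 -1.3 7 0 0; 0 -1.7 9 0 0; 0 -2 11 0 0; 0 -2.2 12 0 0; 0 -2.2 12 0 0"

```text
time_s: 10.0
position: [0.6501, 0.0225, 0.0135]
tcp_rot: [[-0.189, 0.982, 0.003], [0.982, 0.189, -0.009], [-0.01, 0.002, -1.0]]
force: [0.7, -19.5, -1.6]
opening: 0.006
grasp_force: 9.3
```

Request:
drive_tool:
  deltas: "0 0.5 -6 0 0; 0 0.5 -6 40 0; 0 0.5 -6 90 0; 0 0.5 -6 140 0; 0 0.5 -6 140 0; 0 0.5 -6 140 0; 0 0.5 -6 140 0"

```text
time_s: 10.7
position: [0.6475, 0.0235, 0.1516]
tcp_rot: [[-0.186, 0.982, -0.003], [0.982, 0.186, 0.001], [0.001, -0.002, -1.0]]
force: [-0.7, 0.6, -0.2]
opening: 0.007
grasp_force: 0.0
```

```bash
python3 - <<'E'
from h import *
im=imaging.capture("wrist"); m=imaging.camera_model("wrist"); cv2.imwrite("pics/w5.png",im[40:260,180:480,::-1].repeat(2,0).repeat(2,1))
np.save("w5.npy",im)
o=B+60*EX+163*EY; q=lambda x,y,z: proj(m,np.r_[(B+x*EX+y*EY)/1000,z])[0].round(1)
print("corner top",q(60,163,.025),"packer corners",[q(*a,.019).tolist() for a in((60,163),(-4,163),(60,53),(-4,53))])
E
```

```text
corner top [360.3  40.5] packer corners [[359.4, 41.6], [277.7, 41.6], [354.7, 178.2], [281.7, 178.2]]
```

View pics/w5.png

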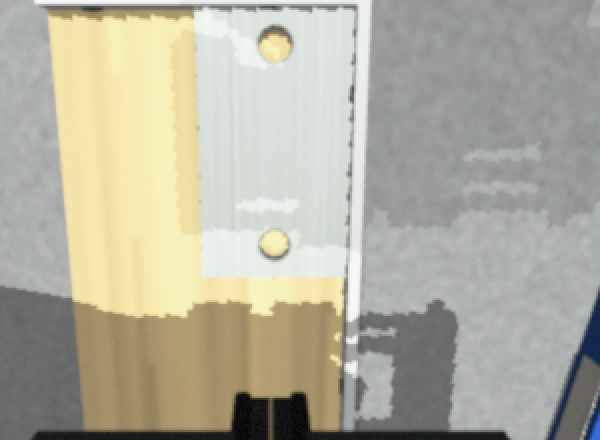

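The crop shows the packer flush with both fences. Its corners match the predicted home position within about 1 mm. Next is the pad.

Request:
drive_tool:
  deltas: "87 -32 -36 20 -0.1; 87 -64 -72 20 -0.202; 87 -96 -108 20 -0.202; 87 -128 -144 20 -0.202; 87 -160 -180 20 -0.202; 87 -192 -216 20 -0.202; 87 -224 -252 20 -0.202; 87 -256 -288 0 -0.202; 87 -289 -326 -30 -0.202; 87 -289 -326 -60 -0.202; 87 -289 -326 -60 -0.202; 87 -289 -326 -60 -0.202"

```text
time_s: 11.95
position: [0.3591, -0.302, 0.0914]
tcp_rot: [[0.016, 1.0, -0.003], [1.0, -0.016, 0.004], [0.004, -0.003, -1.0]]
force: [0.4, 0.6, 0.9]
opening: 0.973
grasp_force: 0.0
```

```bash
python3 - <<'E'
from h import *
s=bot.read_state(); print(s["position"])
im=imaging.capture("wrist"); m=imaging.camera_model("wrist"); 
c=np.array([358.2,-302.5]); 
P=[c+a*np.array([1,-.016])+b*np.array([.016,1]) for a,b in((-32,55),(32,55),(32,0),(-32,0))]
pr=[proj(m,np.r_[p/1000,.012])[0] for p in P]; print(np.round(pr,1))
g=im.astype(int).max(2); r=int(pr[0][1])+12
print(r,[i for i in range(1,640) if (g[r,i]<70)!=(g[r,i-1]<70)]); cc=int((pr[0][0]+pr[1][0])/2)+18
print(cc,[i for i in range(1,400) if (g[i,cc]<70)!=(g[i-1,cc]<70)])
E
```

```text
[ 0.35907892 -0.30200199  0.09143604]
[[266.9 134.5]
 [358.8 134.5]
 [356.  209.2]
 [269.9 209.2]]
146 [268, 358]
330 [137, 277, 286, 294, 366]
```

Request:
drive_tool:
  deltas: "87 -1 -1 -40 0; 87 -1 -1 -70 0; 87 -1 -1 -88 0; 87 -1 -1 -88 0; 45 -1 -1 -88 0; 45 -1 -1 -88 0; 45 -1 -1 -88 0; 45 -1 -1 -88 0; 45 -1 -1 -88 0"

```text
time_s: 12.9
position: [0.3592, -0.3048, 0.0056]
tcp_rot: [[0.015, 1.0, 0.001], [1.0, -0.015, -0.001], [-0.001, 0.001, -1.0]]
force: [-0.3, 0.9, 6.8]
opening: 0.731
grasp_force: 30.0
```

Request:
drive_tool:
  deltas: "45 0 0 50 0; 45 0 0 95 0; 45 28 41 95 0.05; 45 56 82 95 0.1; 45 84 123 95 0.15; 45 112 164 95 0.2025; 45 140 205 95 0.2025; 45 168 246 95 0.2025; 45 196 287 95 0.2025; 45 224 328 95 0.2025; 45 246 362 75 0.2025; 45 257.5 385 50 0.2025"

```text
time_s: 14.1
position: [0.6196, 0.0833, 0.0556]
tcp_rot: [[-0.188, 0.982, 0.006], [0.982, 0.188, 0.0], [-0.001, 0.006, -1.0]]
force: [0.8, -0.4, -0.9]
opening: 0.73
grasp_force: 30.0
```

Request:
drive_tool:
  deltas: "45 0 0 0 0; 45 0 0 0 0; 45 0 0 -5 0; 45 0 0 -5 0"

```text
time_s: 14.5
position: [0.616, 0.0793, 0.0499]
tcp_rot: [[-0.185, 0.983, -0.0], [0.983, 0.185, -0.0], [-0.0, -0.0, -1.0]]
force: [-0.1, 1.1, -1.4]
opening: 0.725
grasp_force: 30.0
```

```bash
python3 - <<'E'
from h import *
im=imaging.capture("wrist"); m=imaging.camera_model("wrist"); np.save("w6.npy",im)
g=im.astype(int).max(2)
print([i for i in range(1,640) if (g[185,i]<70)!=(g[185,i-1]<70)],[i for i in range(1,640) if (g[200,i]<70)!=(g[200,i-1]<70)])
for cc in (285,345): 
  e=[i for i in range(1,400) if (g[i,cc]<70)!=(g[i-1,cc]<70)]; print(cc,e,bd(m,[(cc,e[0])],.0563))
cv2.imwrite("pics/w6.png",im[:,:,::-1])
E
```

```text
[249, 304, 327, 382] [250, 381]
285 [152, 288, 317, 349, 366] [[ -8.3 159.8]]
345 [152, 288, 317, 349, 366] [[ 18.8 159.7]]
```

Request:
drive_tool:
  deltas: "45 0 0 -12 0; 45 0 0 -20 0; 45 0 0 -25 0; 45 0 0 -25 0; 70 0 0 -25 0; 70 0 0 -25 0; 70 0 0 -25 0; 70 0 0 10 0; 70 0 0 40 0; 0 -28 -5 40 0; 0 -58 -9 40 0; 0 -58 -9 40 0"

```text
time_s: 15.75
position: [0.5527, 0.0719, 0.0891]
tcp_rot: [[-0.186, 0.982, -0.008], [0.982, 0.186, 0.0], [0.002, -0.008, -1.0]]
force: [0.0, -0.4, 0.5]
opening: 0.615
grasp_force: 0.0
```

Request:
drive_tool:
  deltas: "0 0 0 0 0; 0 0 0 0 0; 0 0 0 0 0; 0 0 0 0 0; 0 0 0 -40 0; 0 0 0 -60 0; 0 0 0 -69 0; 0 0 0 -69 0; 0 0 0 -69 0"

```text
time_s: 16.65
position: [0.5591, 0.0716, 0.021]
tcp_rot: [[-0.186, 0.982, 0.001], [0.982, 0.186, -0.0], [-0.0, 0.001, -1.0]]
force: [0.6, -0.0, 0.1]
opening: 0.006
grasp_force: 0.0
```

Request:
drive_tool:
  deltas: "0 8 1.5 0 0; 0 14 2.6 0 0; 0 19 3.5 0 0; 0 23 4.3 0 0; 0 27 5 0 0; 0 30 5.6 0 0; 0 33 6.1 0 0; 0 35 6.5 0 0; 0 37 6.9 0 0; 0 39 7.2 0 0; 0 40 7.4 0 0; 0 40 7.4 0 0"

```text
time_s: 17.85
position: [0.5967, 0.0788, 0.0204]
tcp_rot: [[-0.187, 0.982, -0.004], [0.982, 0.187, -0.0], [0.0, -0.004, -1.0]]
force: [-5.1, -1.1, 2.9]
opening: 0.005
grasp_force: 2.5
```

Request:
drive_tool:
  deltas: "0 -8 -1.5 0 0; 0 -8 -1.5 35 0; 0 -8 -1.5 60 0; 0 22 -33 60 0; 0 53 -67 60 0; 0 53 -67 60 0; 0 53 -67 30 0; 0 53 -67 10 0; 0 53 -67 0 0; 0 53 -67 0 0; 0 53 -67 0 0"

```text
time_s: 18.95
position: [0.6519, 0.0122, 0.021]
tcp_rot: [[-0.187, 0.982, 0.001], [0.982, 0.187, -0.0], [-0.0, 0.001, -1.0]]
force: [-0.5, -0.3, 0.3]
opening: 0.004
grasp_force: 0.0
```

Request:
drive_tool:
  deltas: "0 -0.5 2.5 0 0; 0 -0.9 5 0 0; 0 -1.3 7 0 0; 0 -1.7 9 0 0; 0 -2 11 0 0; 0 -2.3 12.5 0 0; 0 -2.5 14 0 0; 0 -2.5 14 0 0"

```text
time_s: 19.75
position: [0.6502, 0.0221, 0.0213]
tcp_rot: [[-0.189, 0.982, 0.003], [0.982, 0.189, -0.006], [-0.006, 0.001, -1.0]]
force: [-0.1, -10.3, 0.9]
opening: 0.006
grasp_force: 5.4
```

Contact is at the same place as for the packer. I'll back off, lift and check.

Request:
drive_tool:
  deltas: "0 0.5 -6 0 0; 0 0.5 -6 40 0; 0 0.5 -6 90 0; 0 0.5 -6 140 0; 0 0.5 -6 140 0; 0 0.5 -6 140 0; 0 0.5 -6 140 0"

```text
time_s: 20.45
position: [0.6478, 0.0205, 0.159]
tcp_rot: [[-0.187, 0.982, -0.003], [0.982, 0.187, 0.001], [0.001, -0.003, -1.0]]
force: [-0.3, 0.8, 0.4]
opening: 0.007
grasp_force: 0.0
```

```bash
python3 - <<'E'
from h import *
im=imaging.capture("wrist"); m=imaging.camera_model("wrist"); t=imaging.capture("top"); np.save("t2.npy",t)
a=im[20:260,180:480,::-1].repeat(2,0).repeat(2,1); cv2.imwrite("pics/w7.png",a)
q=lambda x,y,z: (proj(m,np.r_[(B+x*EX+y*EY)/1000,z])[0]).round(1)
print("pad corners crop px",[((q(*a,.031)-[180,20])*2).tolist() for a in((60,163),(-4,163),(60,53),(-4,53))])
# tee & elbow in top by contrast: edges; print tee mask attempts
mt=imaging.camera_model("top"); b=cv2.GaussianBlur(t,(3,3),0)
cv2.imwrite("pics/te.png",np.hstack([cv2.resize(t[y-28:y+28,x-32:x+32,::-1],None,fx=6,fy=6,interpolation=cv2.INTER_CUBIC) for x,y in((260,222),(456,193))]))
E
```

```text
pad corners crop px [[361.20000000000005, 33.2], [194.60000000000002, 33.2], [351.20000000000005, 312.2], [203.0, 312.2]]
```

View pics/w7.png

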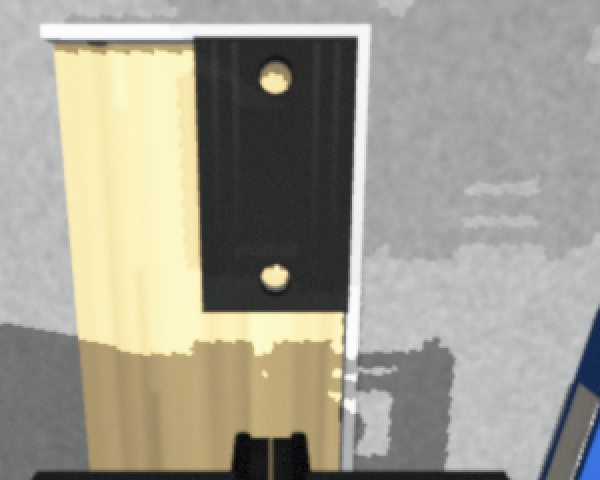

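View pics/te.png

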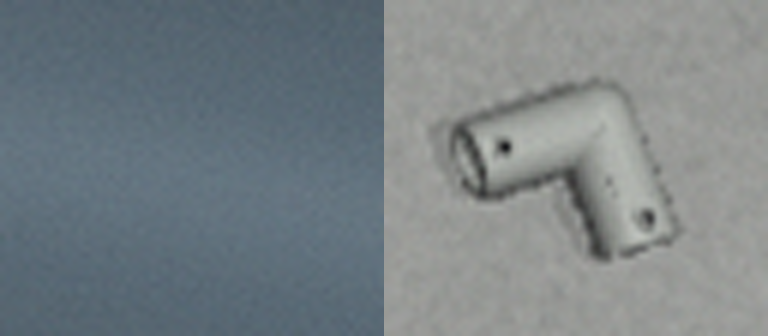

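The wrist crop shows the pad square in the corner, with its left edge at 194–203 and its end at row 311, as predicted. The top crop shows the elbow's legs pointing left (the +y leg) and down (the −x leg, which I'll grip). The tee was hidden by the arm.

```bash
python3 - <<'E'
from h import *
m=imaging.camera_model("top")
X,A,Bq=rays(m,[(458.8,185.5),(439.2,191.7),(466.7,205.8)],.017)*1000
print("X",X,"A",A,"B",Bq,"len",np.linalg.norm(A-X),np.linalg.norm(Bq-X))
for v in(A-X,Bq-X): print(np.degrees(np.arctan2(v[1],v[0])))
print("coup,rf",rays(m,[(183,256)],.07)*1000,rays(m,[(380,237)],.02)*1000)
# tee from first crop picture c.png (2.2x, offset 130,100)
f=lambda x,y:(x/2.2+130,y/2.2+100)
t=rays(m,[f(264,240),f(316,278),f(289,260),f(263,291)],.017)*1000; print("tee run ends, mid, branch end",t.round(1).tolist())
for v in(t[0]-t[1],t[3]-t[2]): print(np.degrees(np.arctan2(v[1],v[0])),np.linalg.norm(v))
E
```

```text
X [ 542.99689003 -354.046129  ] A [ 525.34562949 -303.87747594] B [ 491.76788782 -372.96723809] len 53.1832750803224 54.611528430288985
109.38383179693517
-159.72860870472215
coup,rf [[344.64300164 308.39260639]] [[ 406.45220144 -154.6161981 ]]
tee run ends, mid, branch end [[465.4, 168.2], [424.5, 107.9], [443.8, 139.0], [408.1, 166.1]]
55.86363936604257 72.84721261686613
142.78099840122238 44.73381402893321
```

Request:
drive_tool:
  deltas: "87 -14 -40 10 -0.15; 87 -28 -80 10 -0.3; 87 -42 -120 10 -0.45; 87 -56 -160 10 -0.6; 87 -70 -200 10 -0.75; 87 -84 -240 10 -0.9; 87 -98 -280 10 -1.05; 87 -112 -320 10 -1.2; 87 -126 -350 10 -1.35; 87 -139 -387 10 -1.412; 87 -139 -387 10 -1.412; 87 -139 -387 10 -1.412"

```text
time_s: 21.75
position: [0.5092, -0.3671, 0.1687]
tcp_rot: [[0.941, 0.338, -0.002], [0.338, -0.941, 0.003], [-0.001, -0.004, -1.0]]
force: [-0.2, 0.4, 0.3]
opening: 0.972
grasp_force: 0.0
```

```bash
python3 - <<'E'
from h import *
s=bot.read_state(); R=s["tcp_rot"]; print(s["position"],np.degrees(np.arctan2(R[1][1],R[0][1])))
im=imaging.capture("wrist"); m=imaging.camera_model("wrist"); np.save("w8.npy",im); cv2.imwrite("pics/w8.png",im[:300,100:540,::-1])
print("tcp->px at z.02",proj(m,np.r_[s["position"][:2],.02]), "X",proj(m,[.543,-.354,.017]))
E
```

```text
[ 0.50921471 -0.36712667  0.16872264] -70.26634041958063
tcp->px at z.02 [[318.03288891 184.66119   ]] X [[317.0944858  145.34158715]]
```

View pics/w8.png

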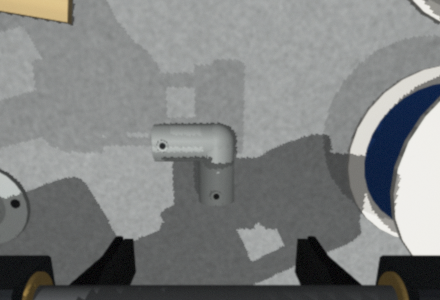

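The elbow is squarely under the gripper. Leg B is centred at column 317, where the TCP projects, and leg A is level, so I can descend.

Request:
drive_tool:
  deltas: "87 0 0 -50 0; 87 0 0 -100 0; 87 0 0 -140 0; 87 0 0 -164 0; 87 0 0 -164 0; 20 0 0 -164 0; 20 0 0 -164 0; 20 0 0 -164 0; 20 0 0 -164 0; 20 0 0 -164 0; 20 0 0 -164 0; 20 0 0 -164 0"

```text
time_s: 23.0
position: [0.5103, -0.3671, 0.0067]
tcp_rot: [[0.941, 0.339, 0.0], [0.339, -0.941, -0.0], [0.0, 0.0, -1.0]]
force: [-0.2, -0.1, 0.3]
opening: 0.447
grasp_force: 0.0
```

Request:
drive_tool:
  deltas: "20 0 0 0 0; 20 0 0 0 0; 20 0 0 0 0; 20 0 0 40 0; 20 0 0 75 0; 20 25 42 75 -0.05; 20 50 84 75 -0.1; 20 75 126 75 -0.158; 20 100 168 75 -0.158; 20 125 208 65 -0.158; 20 134.5 223 50 -0.158; 20 134.5 223 50 -0.158"

```text
time_s: 24.2
position: [0.6435, -0.14, 0.0533]
tcp_rot: [[0.981, 0.192, -0.006], [0.192, -0.981, 0.003], [-0.005, -0.004, -1.0]]
force: [-0.7, -0.3, -3.9]
opening: 0.38
grasp_force: 30.0
```

Request:
drive_tool:
  deltas: "20 0 0 0 0; 20 0 0 0 0; 20 0 0 -10 0; 20 0 0 -10 0"

```text
time_s: 24.6
position: [0.6434, -0.1451, 0.0455]
tcp_rot: [[0.983, 0.185, -0.002], [0.185, -0.983, 0.001], [-0.002, -0.001, -1.0]]
force: [-0.1, -0.0, -3.6]
opening: 0.384
grasp_force: 30.0
```

Request:
drive_tool:
  deltas: "20 0 0 -14 0; 20 0 0 -24 0; 20 0 0 -29.5 0; 20 0 0 -29.5 0; 20 0 0 -29.5 0; 50 0 0 -29.5 0; 50 0 0 -29.5 0; 50 0 0 -29.5 0; 50 0 0 10 0; 87 0 0 60 0; 87 0 0 110 0; 87 0 0 110 0"

```text
time_s: 25.8
position: [0.6505, -0.146, 0.1655]
tcp_rot: [[0.982, 0.187, 0.017], [0.187, -0.982, -0.007], [0.015, 0.01, -1.0]]
force: [1.1, -0.2, -0.1]
opening: 0.763
grasp_force: 0.0
```

Request:
drive_tool:
  deltas: "87 -28 38 15 -0.1; 87 -56 75 15 -0.2; 87 -84 112 15 -0.3; 87 -112 150 15 -0.4; 87 -140 187 15 -0.5; 87 -168 224 15 -0.6; 87 -196 262 15 -0.7; 87 -228 304 15 -0.798; 87 -228 304 15 -0.798; 87 -228 304 15 -0.798; 87 -228 304 15 -0.798"

```text
time_s: 26.9
position: [0.4183, 0.1596, 0.1719]
tcp_rot: [[0.82, -0.572, 0.002], [-0.572, -0.82, -0.0], [0.002, -0.001, -1.0]]
force: [0.7, 0.4, 0.3]
opening: 1.002
grasp_force: 0.0
```

```bash
python3 - <<'E'
from h import *
s=bot.read_state(); R=s["tcp_rot"]; print(s["position"],np.degrees(np.arctan2(R[1][1],R[0][1])),s["joint_positions"])
im=imaging.capture("wrist"); m=imaging.camera_model("wrist"); np.save("w9.npy",im); cv2.imwrite("pics/w9.png",im[:300,100:540,::-1])
print("tcp->px at z.02",proj(m,np.r_[s["position"][:2],.02]))
E
```

```text
[0.41831363 0.15962858 0.17187063] -124.91441425197317 [ 6.54595352e+00  2.13809688e+01  1.09960492e+02 -2.49994929e-02
  4.85265499e+01  1.31476974e+02]
tcp->px at z.02 [[316.32298466 182.47939923]]
```

View pics/w9.png

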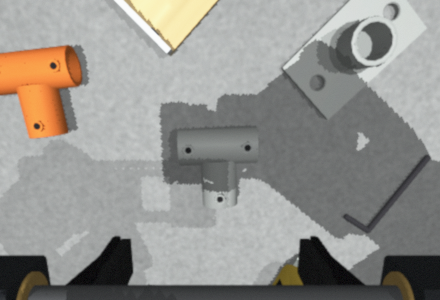

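The wrist view shows the tee with its run level at rows 126–160 and its branch at column 320, against 316 for the TCP. I'll shift 3 mm along the closing line, twist slightly and descend.

Request:
drive_tool:
  deltas: "87 -2 -2.5 -50 0.03; 87 -2 -2.5 -100 0.03; 87 -2 -2.5 -145 0.03; 87 -2 -2.5 -166 0.03; 87 -2 -2.5 -166 0.03; 20 -2 -2.5 -166 0.03; 20 -2 -2.5 -166 0.03; 20 -2 -2.5 -166 0.03; 20 -2 -2.5 -166 0.03; 20 -2 -2.5 -166 0.03; 20 -2 -2.5 -166 0.03; 20 -2 -2.5 -166 0.03"

```text
time_s: 28.15
position: [0.4149, 0.1576, 0.0058]
tcp_rot: [[0.837, -0.548, 0.0], [-0.548, -0.837, 0.0], [0.0, -0.0, -1.0]]
force: [-0.2, -0.2, 0.5]
opening: 0.451
grasp_force: 0.0
```

Request:
drive_tool:
  deltas: "20 0 0 0 0; 20 0 0 0 0; 20 0 0 0 0; 20 0 0 45 0; 20 0 0 90 0; 20 0 0 90 0"

```text
time_s: 28.75
position: [0.4176, 0.158, 0.0989]
tcp_rot: [[0.837, -0.548, 0.009], [-0.548, -0.837, 0.001], [0.007, -0.005, -1.0]]
force: [1.8, 0.1, -2.7]
opening: 0.384
grasp_force: 30.0
```

Request:
drive_tool:
  deltas: "20 32 -29 0 0.14; 20 64 -58 0 0.28; 20 96 -87 0 0.42; 20 128 -116 0 0.56; 20 160 -145 0 0.7; 20 190 -172 -10 0.766; 20 208.5 -189 -30 0.766; 20 208.5 -189 -51 0.766; 20 208.5 -189 -51 0.766; 20 208.5 -189 -51 0.766; 20 208.5 -189 -51 0.766"

```text
time_s: 29.85
position: [0.6229, -0.0309, 0.0447]
tcp_rot: [[0.983, 0.186, -0.0], [0.186, -0.983, 0.0], [-0.0, -0.0, -1.0]]
force: [-0.2, -0.5, -3.3]
opening: 0.382
grasp_force: 30.0
```

Request:
drive_tool:
  deltas: "20 0 0 -15 0; 20 0 0 -24 0; 20 0 0 -29.5 0; 20 0 0 -29.5 0; 20 0 0 -29.5 0; 50 0 0 -29.5 0; 50 0 0 -29.5 0; 50 0 0 -29.5 0; 50 0 0 10 0; 50 0 0 60 0; 50 0 0 110 0; 50 0 0 110 0"

```text
time_s: 31.05
position: [0.6291, -0.0327, 0.1627]
tcp_rot: [[0.983, 0.185, 0.017], [0.185, -0.983, -0.004], [0.016, 0.007, -1.0]]
force: [1.7, -0.6, -0.5]
opening: 0.576
grasp_force: 0.0
```

Request:
drive_tool:
  deltas: "70 -45 6 0 -0.01; 70 -90 12 0 -0.01; 70 -135 18 0 -0.01; 70 -175.5 25 0 -0.01; 70 -175.5 25 -20 -0.01; 70 -175.5 25 -20 -0.01; 70 -175.5 25 -20 -0.01"

```text
time_s: 31.75
position: [0.4489, -0.0068, 0.1346]
tcp_rot: [[0.985, 0.175, 0.001], [0.175, -0.985, -0.0], [0.001, 0.0, -1.0]]
force: [0.0, -0.5, 1.3]
opening: 0.802
grasp_force: 0.0
```

```bash
python3 - <<'E'
from h import *
s=bot.read_state(); print(s["position"])
im=imaging.capture("wrist"); m=imaging.camera_model("wrist"); np.save("w10.npy",im); cv2.imwrite("pics/w10.png",im[:300,100:540,::-1])
p=np.array(s["position"]); R=np.array(s["tcp_rot"])
for nm,z in(("plate mid",.008),("socket top",.05)): print(nm,proj(m,np.r_[p[:2],z])-[100,0])
c=np.array([.4474,-.0062]); print([ (proj(m,np.r_[c+a*R[:2,0]+b*R[:2,1],.008])[0]-[100,0]).round(1).tolist() for a in(-.032,.032) for b in(-.055,.055)])
E
```

```text
[ 0.44886271 -0.00683135  0.13463956]
plate mid [[216.35433512 191.05510213]]
socket top [[216.62729218 206.19335826]]
[[154.3, 226.8], [276.5, 226.6], [150.3, 156.2], [280.3, 156.1]]
```

View pics/w10.png

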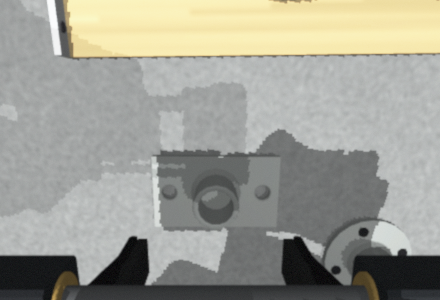

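The flange plate is at (153–280, 155–229) and the socket top at about (215,207), where the TCP projects. I can descend and grip the socket.

Request:
drive_tool:
  deltas: "70 -0.5 0.5 -50 0; 70 -0.5 0.5 -95 0; 70 -0.5 0.5 -115 0; 70 -0.5 0.5 -122 0; 70 -0.5 0.5 -122 0; 20 -0.5 0.5 -122 0; 20 -0.5 0.5 -122 0; 20 -0.5 0.5 -122 0; 20 -0.5 0.5 -122 0; 20 -0.5 0.5 -122 0; 20 -0.5 0.5 -122 0; 20 -0.5 0.5 -122 0"

```text
time_s: 33.0
position: [0.4479, -0.0063, 0.0131]
tcp_rot: [[0.984, 0.176, 0.001], [0.176, -0.984, -0.001], [0.001, 0.001, -1.0]]
force: [0.4, -1.8, 5.6]
opening: 0.403
grasp_force: 30.0
```

Request:
drive_tool:
  deltas: "20 0 0 0 0; 20 0 0 40 0; 20 0 0 80 0; 20 0 0 80 0; 20 0 0 80 0"

```text
time_s: 33.5
position: [0.4472, -0.0059, 0.0927]
tcp_rot: [[0.985, 0.175, 0.001], [0.175, -0.985, -0.0], [0.001, 0.0, -1.0]]
force: [0.3, 0.6, -4.2]
opening: 0.404
grasp_force: 30.0
```

Request:
drive_tool:
  deltas: "20 40 20 0 0.01; 20 80 40 0 0.01; 20 120 60 0 0.01; 20 160 80 0 0.01; 20 190 94.5 -10 0.01; 20 190 94.5 -30 0.01; 20 190 94.5 -30 0.01; 20 190 94.5 -30 0.01"

```text
time_s: 34.3
position: [0.6341, 0.0885, 0.0595]
tcp_rot: [[0.983, 0.185, -0.008], [0.185, -0.983, 0.0], [-0.008, -0.002, -1.0]]
force: [0.3, 0.1, -3.0]
opening: 0.409
grasp_force: 30.0
```

```bash
python3 - <<'E'
from h import *
s=bot.read_state(); p=np.array(s["position"]); d=p[:2]*1000-B; print(p,d@EX,d@EY)
im=imaging.capture("wrist"); t=imaging.capture("side"); m=imaging.camera_model("wrist")
zz=p[2]-.0131+.008
q=lambda x,y,z: (proj(m,np.r_[(B+x*EX+y*EY)/1000,z])[0]).round(1)
print("plate expect",[q(*a,zz).tolist() for a in((60,163),(-4,163),(60,53),(-4,53))])
a=im[:, 140:500,::-1]; b=cv2.resize(t[150:270,230:450,::-1],(440,240)); b=cv2.copyMakeBorder(b,0,160,0,0,cv2.BORDER_CONSTANT)
cv2.imwrite("pics/w11.png",np.hstack([a,b]))
E
```

```text
[0.63405463 0.08854795 0.05945043] 24.602021616374916 108.46183785731786
plate expect [[209.5, 190.8], [220.0, 299.8], [425.4, 190.4], [414.9, 299.5]]
```

View pics/w11.png

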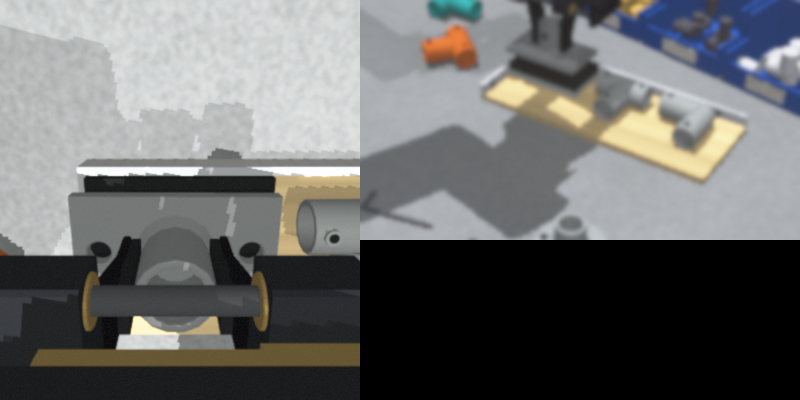

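The flange hangs over the stack within about 2 mm, and the tee is seen clear at right. I'll lower it.

Request:
drive_tool:
  deltas: "20 1 0 0 0; 20 1 0 0 0; 20 1 0 -8 0; 20 1 0 -13 0; 20 1 0 -16 0; 20 1 0 -18 0; 20 1 0 -18 0; 20 1 0 -18 0"

```text
time_s: 35.2
position: [0.6385, 0.0885, 0.0445]
tcp_rot: [[0.983, 0.185, 0.0], [0.185, -0.983, -0.0], [0.0, 0.0, -1.0]]
force: [-0.2, -0.7, -3.9]
opening: 0.412
grasp_force: 30.0
```

Request:
drive_tool:
  deltas: "20 -1 0 -0.5 0; 20 -1 0 -1 0; 20 -1 0 -1.5 0; 20 -1 0 -1.5 0; 20 -1 0 -1.5 0"

```text
time_s: 35.7
position: [0.6377, 0.0885, 0.0441]
tcp_rot: [[0.983, 0.186, 0.001], [0.186, -0.983, -0.0], [0.001, 0.0, -1.0]]
force: [-1.7, -0.7, 5.9]
opening: 0.406
grasp_force: 30.0
```

In contact. I'll release gently and leave.

Request:
drive_tool:
  deltas: "60 0 0 0 0; 60 0 0 0 0; 60 0 0 0 0; 60 0 0 0 0; 60 0 0 30 0; 60 0 0 70 0; 60 0 0 120 0; 60 0 0 160 0; 60 -45 0 160 0; 60 -90 0 160 0; 60 -135 0 160 0; 60 -180 0 160 0"

```text
time_s: 36.9
position: [0.4555, 0.0885, 0.2031]
tcp_rot: [[0.983, 0.185, 0.0], [0.185, -0.983, 0.0], [0.0, 0.0, -1.0]]
force: [-0.1, 0.4, -0.0]
opening: 0.686
grasp_force: 0.0
```

Request:
drive_tool:
  deltas: "60 -20 40 0 0; 60 -40 80 0 0; 60 -60 120 0 0; 60 -80 160 0 0; 60 -80 200 0 0; 60 -80 240 0 0; 60 -80 280 0 0; 60 -80 280 0 0; 60 -80 280 0 0"

```text
time_s: 37.8
position: [0.3768, 0.3689, 0.2027]
tcp_rot: [[0.982, 0.187, -0.001], [0.187, -0.982, -0.001], [-0.001, 0.001, -1.0]]
force: [-0.0, 0.0, 0.6]
opening: 0.688
grasp_force: 0.0
```

```bash
python3 - <<'E'
from h import *
t=imaging.capture("top"); m=imaging.camera_model("top"); np.save("t3.npy",t)
hsv=cv2.cvtColor(t,cv2.COLOR_RGB2HSV); g=((hsv[:,:,1]<45)&(hsv[:,:,2]>60)).astype(np.uint8)
W=lambda x,y,z: proj(m,np.r_[(B+x*EX+y*EY)/1000,z])[0]
# on-board non-wood blobs in board coordinates (z=.026 for fittings)
poly=np.array([W(*a,.009) for a in((-62,-165),(58,-165),(58,45),(-62,45))]).astype(np.int32)
k=np.zeros_like(g); cv2.fillPoly(k,[poly],1); k=k*((hsv[:,:,1]<40)).astype(np.uint8)
for c in cv2.findContours(k,cv2.RETR_EXTERNAL,cv2.CHAIN_APPROX_NONE)[0]:
    if cv2.contourArea(c)>40:
        b=bd(m,c[:,0,:],.026); print("blob",cv2.contourArea(c),b.min(0),b.max(0))
# rectified board picture, printed coarse: flange plate at z=.039 and socket top z=.081
def warp(z):
    src=np.float32([W(*a,z) for a in((-65,-168),(65,-168),(65,168),(-65,168))]); dst=np.float32([(260,336),(260,76),(0,76),(0,336)])
    return src
p=[W(*a,.039).round(1).tolist() for a in((60,163),(-4,163),(60,53),(-4,53))]; print("plate expected px",p,"socket",W(28,108,.081))
x0,y0=int(p[1][0]),int(p[1][1]); print(t[int(W(28,108,.039)[1]+3),255:320].max(1).tolist())
u=int(W(28,65,.039)[0]); print(u,t[110:190,u].max(1).tolist())
E
```

```text
blob 514.0 [-30.6 -43.7] [44.9 29.9]
blob 500.5 [ -30.1 -137.3] [ 45.6 -63. ]
plate expected px [[261.0, 131.5], [264.5, 156.1], [304.6, 125.2], [308.5, 149.7]] socket [283.74057958 135.60453269]
[132, 133, 133, 131, 116, 106, 136, 163, 156, 158, 114, 44, 13, 40, 48, 59, 134, 156, 154, 149, 139, 117, 109, 80, 54, 45, 61, 104, 119, 102, 87, 60, 51, 55, 59, 59, 73, 73, 77, 147, 159, 150, 152, 150, 150, 152, 153, 150, 152, 152, 152, 159, 99, 114, 196, 205, 202, 197, 196, 195, 202, 130, 75, 70, 71]
301 [127, 126, 125, 127, 128, 129, 128, 129, 132, 132, 133, 132, 129, 130, 123, 137, 156, 150, 148, 153, 152, 154, 151, 152, 156, 141, 90, 22, 38, 129, 181, 154, 154, 153, 154, 153, 150, 151, 155, 152, 152, 108, 20, 53, 153, 209, 200, 201, 195, 198, 196, 199, 194, 199, 199, 198, 197, 196, 200, 192, 186, 189, 198, 195, 197, 193, 194, 182, 125, 127, 126, 126, 125, 128, 131, 128, 126, 126, 128, 128]
```

The top view puts the tee centred at y −7 mm, the elbow at y about −120 mm and both at x about −8 mm. The flange plate edges are within 1 px of where they should be. Handing in.

```bash
python3 -c "
from rig import bot
print(bot.hand_in())"
```

```text
the job is handed in; nothing more can be done
None
```

I handed in the finished layout after about 38 s of robot time; the hand-in returned no verdict. By my last camera checks, the packer and pad sit home in the corner with the flange on them, the tee and elbow are in line on the board, and I didn't touch the round flange or coupling.

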